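Draw the catch-locked bolt of the component box

ROBOT

A 6-joint arm with a two-finger parallel gripper is mounted at the origin on the work surface. World frame = base frame: x ahead of the robot, y to its left, z up, the work surface at z = 0. Lengths are in mm, angles in rad, forces in N, time in s.
With the tool pointing down it reaches from about 275 to 1000 mm from the base axis. Payload 8.4 kg.
Tool frame: the origin (TCP) lies between the finger pads; the fingertips stand 22 mm ahead of it and the grasp point (between the pads) lies 3 mm ahead of it (r.nose_length is the z of the fingertips in the tool frame, in mm); z points along the fingers, y is the line along which they close (so a half turn about z gives the same grasp; the last joint's range is limited). The gripper opens to 85 mm and grips with 20 to 120 N. Pads are 22 mm wide; open, the fingers measure 114 mm over their backs; the gripper's body (76 mm by 85 mm) begins 54 mm behind the grasp point. The pads swing forward as they close: fully open they stand 13 mm farther back than shut.
Start: joints at [-1.259, 0.353, 1.633, -0, 1.155, -0.002], TCP at [192.921, -594.483, 253.281] pointing down, gripper open.
Joint ranges: [-2.63, 2.63], [-0.92, 2.1], [0.06, 2.66], [-1.3, 4.44], [0, 2.69], [-3.02, 3.02]. Speed limits (rad/s): [2.22, 2.22, 2.79, 3.14, 3.14, 3.14].

INTERFACE

Orientations are given as [roll, pitch, yaw] about the fixed x, y, z axes, in that order (R = Rz(yaw) Ry(pitch) Rx(roll)).
In Python, from rig import r gives the robot as it stands.
- The arm moves only by the shell command python3 steer.py 'ROWS' [FORCE]. ROWS is a JSON list of rows, 1 to 5 of them, each written [[rx, ry, rz], [dx, dy, dz], opening]: a rotation vector rx, ry, rz in fractions of the full range, 1 being pi/2 rad, then dx, dy, dz in parts of the range, where 1.0 means 800 mm, then the opening from 0.0 (shut) to 1.0 (fully open); each row shifts and turns the commanded pose from where the row before left it, along the tool's axes as they then stand; what a row does not reach is not made up. A row lasts 1/12 s, in which the tool goes at most 41.7 mm and 0.125 rad, less where a joint would pass 70% of its speed; a pose out of reach is approached as far as the arm can. The fingers move at their own pace and stop on an object; FORCE is the grip in N (left out, the last holds). Time passes only in rows, so rows that do not move let the fingers close. It prints the time, the measured TCP pose, the force, the opening and the grip force at its end. Input that does not fit is refused with a message, and nothing moves.
- r.sense(): the state, without advancing time (a new reading comes with each control period).
- r.grab_frame(name): name is "side" or "top" or "wrist"; returns the picture (480x640x3 uint8, red, green, blue); there is no depth.
- r.camera_params(name): a dict with "fx", "fy", "cx", "cy" (pixels), "dist_coeffs" ([k1, k2, p1, p2, k3] as OpenCV has them; the pictures are not rectified), "rvec" (rotation vector, rad) and "tvec" (3), from world to camera coordinates, as OpenCV has them. Camera axes: x right, y down, z forward; pixel columns grow to the right and rows downward; lengths in mm; the calibration is good to about 2 mm. A picture is of the moment at which its call begins: read the wrist's pose just before it. camera_params takes no time and is no camera call; for the wrist camera it gives the pose at the moment of the call.
- r.sign_off(): hands the job in; it is judged then, once.
The state is a dict: "clock": time; "qpos": joint angles; "qvel": joint speeds; "joint_efforts": joint torques, N m; "eef_pos": TCP position; "tcp_rot": TCP orientation; "contact_force": force on the tool from outside, world axes, zero at the start; "wrist_torque": the same for the moment, N m; "opening": opening from 0.0 (shut) to 1.0 (fully open); "grasp_force": force on a finger pad.
Only numpy, scipy, OpenCV 4.12 (cv2) and the standard library are available. Lean on these libraries where they do the work, as an engineer would, in place of code of your own. Each camera call takes 0.05 s, during which the arm holds its last target. There are 200 camera calls.

TASK

Unlock the oak component box on the radio bench: with one fingertip press the long sprung catch plate fully down and keep it down, while the other fingertip pushes the bolt by its upright tab all the way back to its stop, away from the lid. Then let go so that the catch springs up again and locks the bolt open, and the lid pops ajar by itself. Do not grasp or lift anything, and leave the valve, coil, plug and the other loose things where they are.

Things in the scene. Friction and masses are not known exactly. Their poses are not given: they have to be found in the camera images.
- box: Oak component box, 240 (x) x 150 (y) x 70 mm tall, fixed to the bench. Origin at bench level on its lengthwise centre line, 125 mm behind the front face and 115 mm before the rear face. Box x points from the front (robot's side) to the rear, y left, z up. The front 130 mm of its top is a fixed deck with the latch: bolt along x at y +28 mm, catch at y -28 mm; the rear 110 mm is the lid.
- deck (a point): Centre of the deck's upper surface (box x -61, y 0, z 70 mm), axes as the box. The bolt is a 10 mm steel rod with two small side lugs, in brass guides, all at most 17 mm above the deck except its tab. A gripper opened about half, its fingers set apart along box y and centred on y 0, has one fingertip over the catch plate and the other level with the bolt's tab.
- catch_top (a point): Centre of the top of the catch's brass press plate, 100 mm along box x, 30 mm along y, 4 mm thick, parallel to the bolt; its top is 34 mm above the deck when up, 26 mm when fully down. It goes straight down wherever it is pressed, so a fingertip may slide along it. Box position when up (-48, -28, 104) mm; moves with the catch.
- catch (a joint): How far the catch is pressed down, m: 0 up, 0.008 fully down on its stop. Its spring pushes back with 3 N when up and 6 N fully down. While less than about 5 mm down its tooth blocks the lugs on the bolt; if let up part of the way through the stroke it locks the bolt there. It can rise again once the bolt is drawn 28 mm or more.
- tab_face (a point): Rear face (towards the lid, box +x) of the bolt's thumb tab, an upright brass plate 26 mm wide along box y, 6 mm thick along x, top 50 mm above the deck. The point is 38 mm above the deck on the tab's middle, box x -37, y +28 mm with the bolt home; moves with the bolt. Pushing this face to box -x draws the bolt. Behind it is 34 mm of room (only rod and lugs below) to a guide, 42 mm to the lid.
- bolt (a joint): How far the bolt is drawn, m: 0 is home (its tip over the lid), 0.032 fully drawn on its stop, slid to box -x. It stays where it is left (1.5 N of friction). At the start 0 to 0.002.
- lid_edge (a point): Middle of the lid's front upper edge (box x 6, y 0, z 70 mm when shut), level with the deck when shut; rises with the lid.
- lid (a joint): Opening angle of the sprung oak lid, hinged on the box's rear edge, rad: 0 shut, 0.22 where its spring carries it (front edge 24 mm up) by itself once the bolt is drawn off it, at about 25 mm of bolt travel.
- valve: Green glass radio valve with a black base, standing upright, 44 mm across, 88 mm tall. Origin under its centre, z up. Not part of the job; leave it alone.
- plug: Black bakelite battery plug block 34 x 24 x 42 mm with two brass pins. Origin under its centre, z up. Not part of the job; leave it alone.
- foot: Small aluminium angle bracket (chassis foot) 45 x 35 x 40 mm. Origin under its centre, z up. Not part of the job; leave it alone.
- coil: Copper aerial coil on a white ceramic former, standing upright, 37 mm across, 70 mm tall. Origin under its centre, z up. Not part of the job; leave it alone.
- knob: Black control knob, 22 mm across, 15 mm tall, lying on the box's deck near its front edge, between the bolt and the catch. Origin under its centre, z up. Not part of the job; leave it alone.
- driver: Screwdriver lying on the table, wooden handle, 170 mm long. Origin at its middle, lying along its x. Not part of the job; leave it alone.
- tin: Closed dark tin, 56 mm across, 50 mm tall. Origin under its centre, z up. Not part of the job; leave it alone.

How it is judged (in metres and radians):
On the way, in this order (a step that is already met when the one before it is completed fails the run):
1. the catch is pressed down while the bolt is still home (value of joint catch above 0.0055 m and value of joint bolt below 0.006 m), for 0.1 s.
2. the bolt is fully drawn with the catch still held down (value of joint catch above 0.0045 m and value of joint bolt above 0.029 m), for 0.1 s.
At the end, for the whole second after the job is handed in: The bolt is drawn at least 27.5 of its 32 mm, the catch is up again (less than 2 mm down), the lid has sprung ajar by more than 0.15 rad, and every loose thing is within 20 mm of where it stood (value of joint bolt above 0.0275 m and value of joint catch below 0.002 m and value of joint lid above 0.15 rad and distance of each of valve, plug, foot, coil, knob, driver, tin from where it was at the start of the episode below 0.02 m); the robot touches nothing.
It fails at once if the catch is let up before the bolt is fully drawn (value of joint bolt between 0.009 and 0.024 m and value of joint catch below 0.003 m).
It fails at once if the lid is forced up while the bolt is home (value of joint lid above 0.05 rad and value of joint bolt below 0.015 m).
It fails at once if a loose thing is moved, knocked or lifted (distance of any of valve, plug, foot, coil, knob, driver, tin from where it was at the start of the episode above 0.02 m).
It also fails if it takes over 38 s, if anything falls off the work surface, if the arm or the gripper's body presses on something with over 40 N, if the wrist force passes 120 N, or if a joint passes its speed limit or range.

## Working session

There is one attempt and no reset: what is moved stays moved. The work goes in short steps, Python scripts to look and compute and a shell command to move; the robot and the scene stay as the last step left them, time stands still between calls to the robot, and variables do not carry over. Pictures are saved under pics/ and viewed, at most 10 in all, crops included, and the job is handed in when it is done.

```bash
mkdir -p pics; ls
python3 - <<'E'
from rig import r
import cv2
for n in("side","top"):
    cv2.imwrite(f"pics/{n}0.png",r.grab_frame(n)[:,:,::-1])
    print(n,r.camera_params(n))
print(r.sense(),r.nose_length)
E
```

```text
pics
rig.py
steer.py
side {'fx': 598.1614669968202, 'fy': 598.1614669968202, 'cx': 327.85318960826334, 'cy': 239.99874425516205, 'dist_coeffs': array([0.05993592, 0.        , 0.        , 0.        , 0.        ]), 'rvec': array([ 2.11572594, -0.26503169,  0.14743507]), 'tvec': array([-568.48533166,  174.5758475 , 1093.81304257])}
top {'fx': 469.97923650593174, 'fy': 469.97923650593174, 'cx': 314.73741475847726, 'cy': 237.68357108095586, 'dist_coeffs': array([-0.12699955,  0.        ,  0.        ,  0.        ,  0.        ]), 'rvec': array([ 2.17084553, -2.13768402,  0.08384956]), 'tvec': array([ 63.39483679, 620.26374922, 823.18728103])}
{'clock': 0.1, 'qpos': array([-1.25941434e+00,  3.53616043e-01,  1.63404318e+00, -1.80201047e-05,
        1.15523884e+00, -2.41849985e-03]), 'qvel': array([-0.00144237, -0.00150945, -0.00231636,  0.00256376, -0.00010161,
        0.00057204]), 'joint_efforts': array([-1.68671681e-04, -6.06356621e+01, -3.42820501e+01, -5.98127099e-05,
        3.92607253e-03,  1.01984409e-05]), 'eef_pos': array([ 192.78238691, -594.09971745,  252.62064419]), 'tcp_rot': array([-3.14028722e+00,  1.33197706e-05,  3.13807777e-01]), 'contact_force': array([-0.41960431,  0.1479607 , -0.00979892]), 'wrist_torque': array([-0.01164338, -0.00749274, -0.04679688]), 'grasp_force': 0.0, 'opening': 0.9975564520306408} 22.0
```

View pics/top0.png

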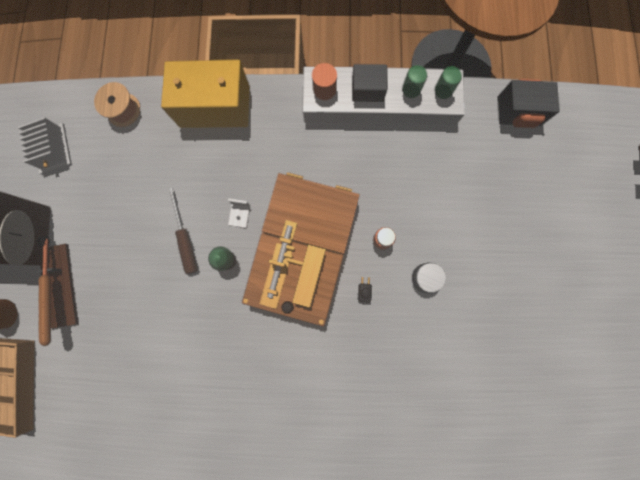

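View pics/side0.png

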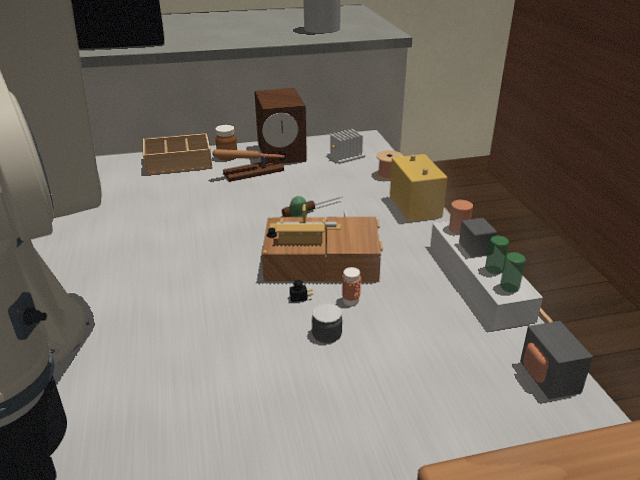

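The top view shows the box at about (302,250), lid up at about (318,205), with the catch plate at (310,277) and the tab near (290,262). The knob is at (288,307). The side view shows the box at about (322,245). I'll enlarge both.

Run:
```python
import cv2
a=cv2.imread("pics/top0.png")[165:335,220:400]
b=cv2.imread("pics/side0.png")[195:295,255:390]
cv2.imwrite("pics/topc.png",cv2.resize(a,None,fx=3.5,fy=3.5,interpolation=cv2.INTER_CUBIC))
cv2.imwrite("pics/sidec.png",cv2.resize(b,None,fx=5.5,fy=5.5,interpolation=cv2.INTER_CUBIC))
```

```text
(no output)
```

View pics/topc.png

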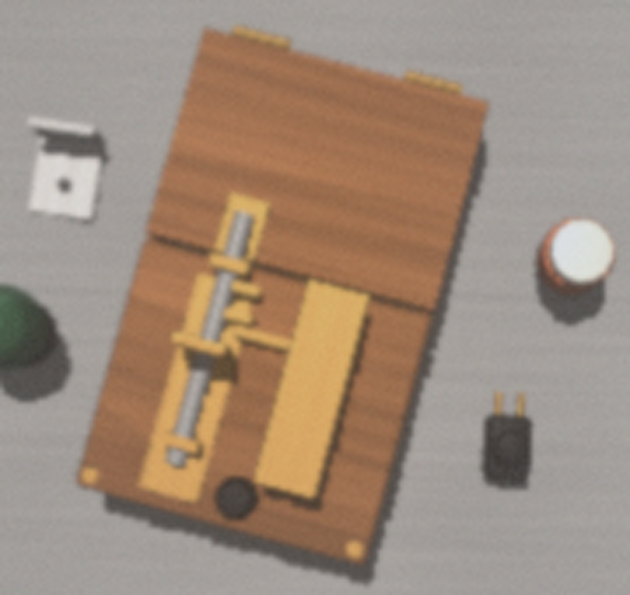

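View pics/sidec.png

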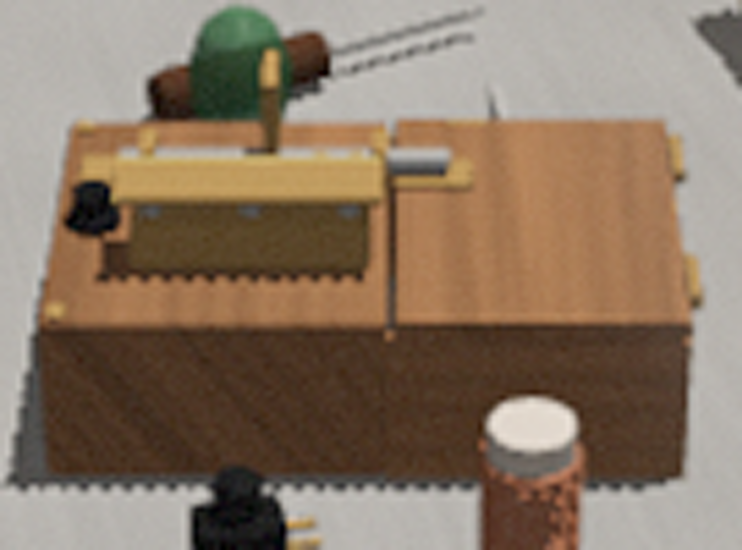

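Top crop: box-top corners are at (203,30), (487,101), (362,563) and (78,485), and plate corners at (308,280), (370,293), (318,498) and (256,483). Side crop: box-top corners are at (75,122), (665,122), (690,325) and (40,328), plate corners at (385,158), (383,203), (110,200) and (118,155), and the tab top at (270,50). Next I'll triangulate these and fit the box pose.

```bash
cat > h.py <<'E'
import numpy as np,cv2
from scipy.optimize import least_squares
from rig import r
C={n:r.camera_params(n) for n in("top","side")}
def proj(n,P):
    c=C[n];K=np.array([[c["fx"],0,c["cx"]],[0,c["fy"],c["cy"]],[0,0,1.]])
    return cv2.projectPoints(np.array(P,float).reshape(-1,3),c["rvec"],c["tvec"],K,c["dist_coeffs"])[0][:,0]
def tri(a,b):
    return least_squares(lambda p:np.r_[proj("top",p)[0]-a,proj("side",p)[0]-b],[550,0,80.]).x
def box2w(p,yaw,P):
    P=np.array(P,float).reshape(-1,3);c,s=np.cos(yaw),np.sin(yaw)
    return P@np.array([[c,s,0],[-s,c,0],[0,0,1]])+[p[0],p[1],0]
E
python3 - <<'E'
from h import *
f=lambda L,s,o:(np.array(L,float)+.5)/s-.5+o
T=f([(203,30),(487,101),(362,563),(78,485),(308,280),(370,293),(318,498),(256,483)],3.5,(220,165))
S=f([(665,122),(690,325),(40,328),(75,122),(385,158),(383,203),(110,200),(118,155)],5.5,(255,195))
print(np.array([tri(a,b) for a,b in zip(T,S)]).round(1))
M=[(115,75,70),(115,-75,70),(-125,-75,70),(-125,75,70),(2,-13,104),(2,-43,104),(-98,-43,104),(-98,-13,104)]
for names in(("top","side"),("top",),("side",)):
    D={"top":T,"side":S}
    q=least_squares(lambda q:np.concatenate([(proj(n,box2w(q[:2],q[2],M))-D[n]).ravel() for n in names]),[500,0,-.25])
    print(names,q.x.round(4),np.abs(q.fun).max().round(2),np.sqrt(np.mean(q.fun**2)).round(2))
    if len(names)==2:
        print(q.fun.reshape(-1,2).round(1).tolist())
        for P in [(-37,41,120),(-37,15,120),(-43,41,120),(-43,15,120)]:print(P,proj("top",box2w(q.x[:2],q.x[2],P)).round(1),proj("side",box2w(q.x[:2],q.x[2],P)).round(1))
E
```

```text
[[730.4 139.9  69.3]
 [694.2  -4.3  69.5]
 [463.8  55.   67.6]
 [499.8 196.2  70.8]
 [600.2  82.5 104. ]
 [593.6  53.1 102.8]
 [496.2  76.1 104.9]
 [503.4 105.3 106.4]]
('top', 'side') [ 6.018027e+02  9.517320e+01 -2.447000e-01] 1.35 0.57
[[-0.1, -0.9], [0.6, -0.3], [1.4, 0.9], [-1.0, 0.3], [0.3, -0.4], [-0.0, 0.5], [-0.7, 0.2], [-0.5, -0.2], [0.2, -0.3], [1.1, -0.0], [-0.7, -0.3], [-1.0, -0.1], [0.0, 0.1], [0.4, -0.5], [0.4, 0.1], [-0.0, 0.8]]
(-37, 41, 120) [[269.6 257.9]] [[306.2 204.1]]
(-37, 15, 120) [[284.8 262. ]] [[305.9 210.1]]
(-43, 41, 120) [[268.6 261.4]] [[303.4 204.1]]
(-43, 15, 120) [[283.9 265.5]] [[303.  210.1]]
('top',) [ 6.018337e+02  9.522010e+01 -2.424000e-01] 1.51 0.63
('side',) [ 6.017877e+02  9.506710e+01 -2.521000e-01] 0.97 0.47
```

The pose fits well: box origin (602, 95), yaw −0.245, heights 69 and 104, RMS 0.6 px. I'll turn to the box yaw (tool z +0.559) and set the opening to half.

Units first: shifts go in shares of 800 mm and turns go in shares of pi/2 rad. So 0.112 rad is 0.0713.

```bash
python3 steer.py '[[[0, 0, 0.0713], [0, 0, 0], 0.5], [[0, 0, 0.0713], [0, 0, 0], 0.5], [[0, 0, 0.0713], [0, 0, 0], 0.5], [[0, 0, 0.0713], [0, 0, 0], 0.5], [[0, 0, 0.0707], [0, 0, 0], 0.5]]'
cat >> h.py <<'E'
B=np.array([601.8,95.2]);YAW=-0.2447
def goal(bx,by,z):
    s=r.sense();from scipy.spatial.transform import Rotation as R
    d=box2w(B,YAW,(bx,by,z))[0]-s["eef_pos"]
    c,sn=np.cos(YAW),np.sin(YAW);e=s["eef_pos"][:2]-B
    print("tool delta",(R.from_euler("xyz",s["tcp_rot"]).inv().apply(d)).round(1),"box now",(c*e[0]+sn*e[1]).round(1),(-sn*e[0]+c*e[1]).round(1),s["eef_pos"][2].round(1),"rot",s["tcp_rot"].round(4),"F",s["contact_force"].round(1),"op",round(s["opening"],3))
E
python3 -c "
from h import *
goal(-19,0,180)"
```

```text
clock: 0.52
eef_pos: [192.8, -594.2, 252.8]
tcp_rot: [-3.141, 0.0, -0.251]
contact_force: [0.1, -0.4, -0.7]
opening: 0.498
grasp_force: 0.0
tool delta [ 206.2 -769.2   73.3] box now -229.8 -768.0 252.8 rot [-3.1409e+00  5.0000e-04 -2.5080e-01] F [ 0.1 -0.4 -0.7] op 0.498
```

In the tool's units: -38 mm is -0.0475, 10 mm is 0.0125, -0.006 rad is -0.0038.

```bash
for i in 1 2 3; do :; done
python3 steer.py '[[[0, 0, -0.0038], [0.0125, -0.0475, 0], 0.5], [[0, 0, 0], [0.0125, -0.0475, 0], 0.5], [[0, 0, 0], [0.0125, -0.0475, 0], 0.5], [[0, 0, 0], [0.0125, -0.0475, 0], 0.5], [[0, 0, 0], [0.0125, -0.0475, 0], 0.5]]' >/dev/null
python3 steer.py '[[[0, 0, 0], [0.0125, -0.0475, 0], 0.5], [[0, 0, 0], [0.0125, -0.0475, 0], 0.5], [[0, 0, 0], [0.0125, -0.0475, 0], 0.5], [[0, 0, 0], [0.0125, -0.0475, 0], 0.5], [[0, 0, 0], [0.0125, -0.0475, 0], 0.5]]' >/dev/null
python3 steer.py '[[[0, 0, 0], [0.0125, -0.0475, 0], 0.5], [[0, 0, 0], [0.0125, -0.0475, 0], 0.5], [[0, 0, 0], [0.0125, -0.0475, 0], 0.5], [[0, 0, 0], [0.0125, -0.0475, 0], 0.5], [[0, 0, 0], [0.0125, -0.0475, 0], 0.5]]' >/dev/null
python3 steer.py '[[[0, 0, 0], [0.0125, -0.0475, 0], 0.5], [[0, 0, 0], [0.0125, -0.0475, 0], 0.5], [[0, 0, 0], [0.0125, -0.0475, 0], 0.5], [[0, 0, 0], [0.0125, -0.0475, 0], 0.5], [[0, 0, 0], [0, 0, 0], 0.5]]'
python3 -c "
from h import *
goal(-19,0,180)"
```

```text
clock: 2.18
eef_pos: [551.5, 67.1, 253.2]
tcp_rot: [-3.139, -0.001, -0.236]
contact_force: [0.1, 0.4, 0.9]
opening: 0.502
grasp_force: 0.0
tool delta [ 23.2 -39.   73.3] box now -42.0 -39.4 253.2 rot [-3.139e+00 -1.500e-03 -2.360e-01] F [0.1 0.4 0.9] op 0.502
```

In the tool's units: 30 mm is 0.0375, 22 mm is 0.0275.

```bash
python3 steer.py '[[[0, 0, 0], [0.015, -0.025, 0.0375], 0.5], [[0, 0, 0], [0.0138, -0.0238, 0.0375], 0.5], [[0, 0, 0], [0, 0, 0.0275], 0.5], [[0, 0, 0], [0, 0, 0], 0.5], [[0, 0, 0], [0, 0, 0], 0.5]]'
python3 - <<'E'
from h import *
goal(-19,0,160)
c=r.camera_params("wrist");C["wrist"]=c
im=r.grab_frame("wrist")[:,:,::-1].copy()
for P in [(-37,41,120),(-37,15,120),(2,-13,104),(2,-43,104),(-98,-43,104),(-98,-13,104)]:print(P,proj("wrist",box2w(B,YAW,P)).round(0))
cv2.imwrite("pics/w1.png",im)
cv2.imwrite("pics/s1.png",cv2.resize(r.grab_frame("side")[110:295,225:410,::-1],None,fx=3.2,fy=3.2,interpolation=cv2.INTER_CUBIC))
E
```

```text
clock: 2.6
eef_pos: [579.1, 93.9, 170.2]
tcp_rot: [3.14, 0.003, -0.239]
contact_force: [-0.2, 0.2, 0.3]
opening: 0.499
grasp_force: 0.0
tool delta [ 2.8 -6.7 10.1] box now -21.7 -6.7 170.2 rot [ 3.14    0.0035 -0.2389] F [-0.2  0.2  0.3] op 0.499
(-37, 41, 120) [[224. 303.]]
(-37, 15, 120) [[274. 303.]]
(2, -13, 104) [[328. 223.]]
(2, -43, 104) [[385. 223.]]
(-98, -43, 104) [[375. 380.]]
(-98, -13, 104) [[326. 379.]]
```

View pics/w1.png

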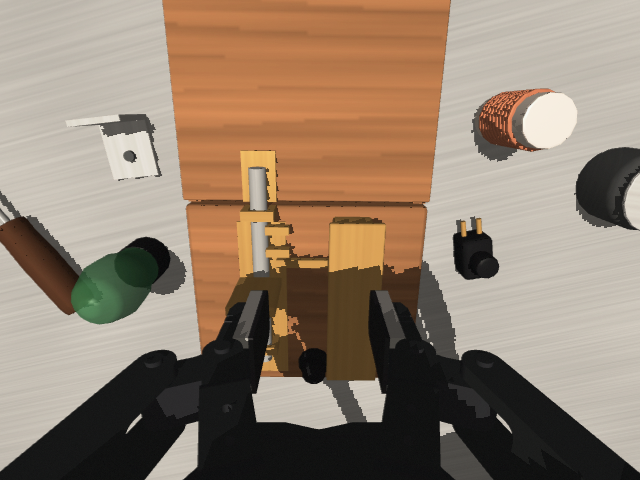

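View pics/s1.png

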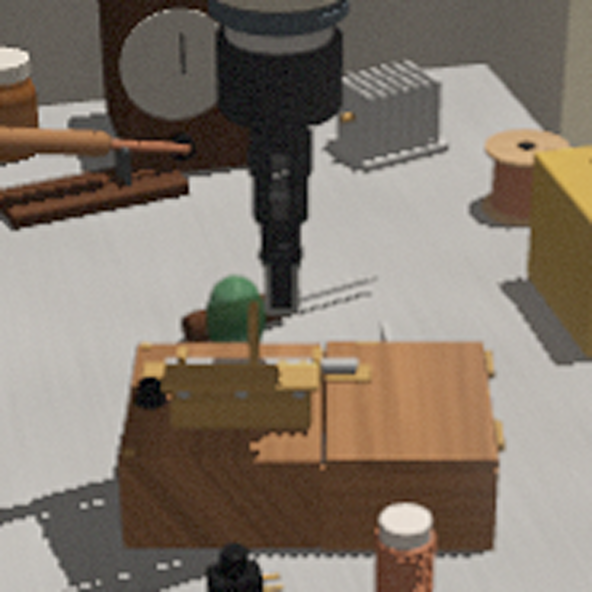

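The wrist view puts the plate at (330–384, 223–380), which matches the prediction to 1–2 px. The fingertips are at about (255,300) and (383,300), so they need roughly 7 mm to the left. In the side view the fingertip (265–298, 310) is behind the tab (248–258, 305–360). Next I'll correct that and go down part way.

In the tool's units: 17 mm is 0.0213, -7 mm is -0.0088, 0.006 rad is 0.0038.

```bash
python3 steer.py '[[[0, 0, 0.0038], [0.005, -0.0088, 0], 0.5], [[0, 0, 0], [0, 0, 0], 0.5], [[0, 0, 0], [0, 0, 0.0213], 0.5], [[0, 0, 0], [0, 0, 0.0213], 0.5], [[0, 0, 0], [0, 0, 0], 0.5]]'
python3 -c "
from h import *
goal(-18,0,126)"
```

```text
clock: 3.12
eef_pos: [584.8, 99.9, 135.8]
tcp_rot: [3.141, 0.002, -0.245]
contact_force: [-1.2, 0.1, -0.6]
opening: 0.501
grasp_force: 0.0
tool delta [-0.3  0.4  9.8] box now -17.6 0.4 135.8 rot [ 3.1407e+00  2.2000e-03 -2.4540e-01] F [-1.2  0.1 -0.6] op 0.501
```

Aligned. Now down in small steps, watching for contact.

In the tool's units: 4 mm is 0.005.

```bash
for k in 1; do python3 steer.py '[[[0, 0, 0], [0, 0, 0.005], 0.5], [[0, 0, 0], [0, 0, 0.005], 0.5], [[0, 0, 0], [0, 0, 0], 0.5]]' | grep -E 'pos|force'; done
python3 steer.py '[[[0, 0, 0], [0, 0, 0.0025], 0.5], [[0, 0, 0], [0, 0, 0.0025], 0.5], [[0, 0, 0], [0, 0, 0], 0.5]]' | grep -E 'pos|force'
python3 -c "
from h import *
goal(-18,0,120)"
```

```text
eef_pos: [586.2, 100.1, 129.6]
contact_force: [-1.1, -0.2, -0.2]
grasp_force: 0.0
eef_pos: [585.9, 100.2, 125.3]
contact_force: [0.9, 0.8, -0.4]
grasp_force: 0.0
tool delta [-1.4  1.   5.3] box now -16.6 1.0 125.3 rot [-3.1415e+00 -1.0000e-04 -2.4520e-01] F [ 0.9  0.8 -0.4] op 0.496
```

In the tool's units: 2 mm is 0.0025.

```bash
python3 steer.py '[[[0, 0, 0], [0, 0, 0.0025], 0.5], [[0, 0, 0], [0, 0, 0], 0.5]]' | grep -E 'pos|contact'
python3 steer.py '[[[0, 0, 0], [0, 0, 0.0025], 0.5], [[0, 0, 0], [0, 0, 0], 0.5]]' | grep -E 'pos|contact'
python3 steer.py '[[[0, 0, 0], [0, 0, 0.0025], 0.5], [[0, 0, 0], [0, 0, 0], 0.5]]' | grep -E 'pos|contact'
```

```text
eef_pos: [586.2, 100.2, 123.4]
contact_force: [0.4, -1.1, 3.3]
eef_pos: [586.1, 100.2, 121.3]
contact_force: [0.7, 0.4, 3.3]
eef_pos: [586.1, 100.2, 119.3]
contact_force: [-0.1, 1.1, 4.2]
```

Contact came at about z 124, and the force rises like the spring. The stop should be near z 116.

In the tool's units: 2 mm is 0.0025.

```bash
python3 steer.py '[[[0, 0, 0], [0, 0, 0.0025], 0.5], [[0, 0, 0], [0, 0, 0], 0.5]]' | grep -E 'pos|contact'
python3 steer.py '[[[0, 0, 0], [0, 0, 0.0013], 0.5], [[0, 0, 0], [0, 0, 0], 0.5]]' | grep -E 'pos|contact'
python3 steer.py '[[[0, 0, 0], [0, 0, 0.0013], 0.5], [[0, 0, 0], [0, 0, 0], 0.5]]' | grep -E 'pos|contact'
```

```text
eef_pos: [586.1, 100.1, 117.3]
contact_force: [-1.0, 0.2, 5.5]
eef_pos: [586.1, 100.1, 116.4]
contact_force: [-0.0, 0.9, 6.1]
eef_pos: [586.2, 100.1, 116.1]
contact_force: [-1.4, -0.3, 9.3]
```

On the stop at 9 N. I'll add a little margin, hold briefly, then slide to box −x.

In the tool's units: 0.6 mm is 0.0008.

```bash
python3 steer.py '[[[0, 0, 0], [0, 0, 0.0008], 0.5], [[0, 0, 0], [0, 0, 0], 0.5], [[0, 0, 0], [0, 0, 0], 0.5]]' | grep -E 'pos|contact'
python3 steer.py '[[[0, 0, 0], [-0.0038, 0, 0], 0.5], [[0, 0, 0], [-0.0038, 0, 0], 0.5], [[0, 0, 0], [0, 0, 0], 0.5]]' | grep -E 'pos|contact'
python3 steer.py '[[[0, 0, 0], [-0.0025, 0, 0], 0.5], [[0, 0, 0], [-0.0025, 0, 0], 0.5], [[0, 0, 0], [-0.0025, 0, 0], 0.5], [[0, 0, 0], [0, 0, 0], 0.5]]' | grep -E 'pos|contact'
python3 -c "
from h import *
goal(-60,0,116)"
```

```text
eef_pos: [586.2, 100.1, 115.9]
contact_force: [-2.7, -0.5, 15.7]
eef_pos: [582.3, 101.6, 116.1]
contact_force: [3.2, -1.7, 7.8]
eef_pos: [576.6, 103.2, 116.1]
contact_force: [4.2, -1.4, 8.1]
tool delta [-33.7   1.6  -0.1] box now -26.3 1.6 116.1 rot [-3.14   -0.0053 -0.2447] F [ 4.2 -1.4  8.1] op 0.497
```

In the tool's units: -2 mm is -0.0025, 0.5 mm is 0.0006.

```bash
python3 steer.py '[[[0, 0, 0], [-0.0025, 0.0006, 0.0006], 0.5], [[0, 0, 0], [-0.0025, 0.0006, 0], 0.5], [[0, 0, 0], [-0.0025, 0, 0], 0.5], [[0, 0, 0], [0, 0, 0], 0.5]]' | grep -E 'pos|contact'
python3 steer.py '[[[0, 0, 0], [-0.0038, 0, 0.0004], 0.5], [[0, 0, 0], [-0.0038, 0, 0], 0.5], [[0, 0, 0], [-0.0025, 0, 0], 0.5], [[0, 0, 0], [0, 0, 0], 0.5]]' | grep -E 'pos|contact'
python3 -c "
from h import *
goal(-60,0,116)"
```

```text
eef_pos: [571.9, 103.9, 116.1]
contact_force: [8.0, -0.9, 8.1]
eef_pos: [564.4, 105.8, 116.0]
contact_force: [8.1, -1.0, 9.4]
tool delta [-21.1   1.3  -0.2] box now -38.9 1.3 116.0 rot [-3.1386 -0.0083 -0.2447] F [ 8.1 -1.   9.4] op 0.5
```

In the tool's units: -3 mm is -0.0038, -2 mm is -0.0025.

```bash
python3 steer.py '[[[0, 0, 0], [-0.0038, 0.0006, 0.0004], 0.5], [[0, 0, 0], [-0.0038, 0, 0], 0.5], [[0, 0, 0], [-0.0025, 0, 0], 0.5], [[0, 0, 0], [0, 0, 0], 0.5]]' | grep -E 'pos|contact'
python3 steer.py '[[[0, 0, 0], [-0.0038, 0.0006, 0.0003], 0.5], [[0, 0, 0], [-0.0038, 0, 0], 0.5], [[0, 0, 0], [-0.0025, 0, 0], 0.5], [[0, 0, 0], [0, 0, 0], 0.5]]' | grep -E 'pos|contact'
python3 -c "
from h import *
goal(-60,0,116)"
```

```text
eef_pos: [556.8, 107.4, 115.9]
contact_force: [8.3, -0.2, 10.6]
eef_pos: [549.1, 108.9, 115.8]
contact_force: [8.6, -1.1, 11.6]
tool delta [-5.5  0.5 -0.2] box now -54.5 0.5 115.8 rot [-3.1382 -0.0092 -0.2445] F [ 8.6 -1.1 11.6] op 0.501
```

In the tool's units: -2 mm is -0.0025.

```bash
python3 steer.py '[[[0, 0, 0], [-0.0025, 0, 0], 0.5], [[0, 0, 0], [-0.0025, 0, 0], 0.5], [[0, 0, 0], [0, 0, 0], 0.5]]' | grep -E 'pos|contact'
python3 steer.py '[[[0, 0, 0], [-0.0013, 0, 0], 0.5], [[0, 0, 0], [-0.0013, 0, 0], 0.5], [[0, 0, 0], [0, 0, 0], 0.5]]' | grep -E 'pos|contact'
python3 -c "
from h import *
goal(-60,0,116)"
```

```text
eef_pos: [546.0, 109.6, 115.8]
contact_force: [11.3, -2.7, 10.3]
eef_pos: [545.9, 109.7, 115.9]
contact_force: [18.1, -6.7, 2.8]
tool delta [-2.2  0.5 -0.1] box now -57.8 0.5 115.9 rot [-3.1375 -0.0142 -0.2447] F [18.1 -6.7  2.8] op 0.498
```

The position holds at box x −57.8 while the force rises to about 19 N, so the bolt is on its stop. I'll hold there, back off slightly, then lift.

In the tool's units: 0.6 mm is 0.0008.

```bash
python3 steer.py '[[[0, 0, 0], [0, 0, 0.0008], 0.5], [[0, 0, 0], [0, 0, 0], 0.5], [[0, 0, 0], [0, 0, 0], 0.5], [[0, 0, 0], [0, 0, 0], 0.5]]' | grep -E 'pos|contact'
python3 steer.py '[[[0, 0, 0], [0.0025, 0, 0], 0.5], [[0, 0, 0], [0.0025, 0, 0], 0.5], [[0, 0, 0], [0, 0, 0], 0.5]]' | grep -E 'pos|contact'
python3 steer.py '[[[0, 0, 0], [0, 0, -0.0075], 0.5], [[0, 0, 0], [0, 0, -0.0125], 0.5], [[0, 0, 0], [0, 0, -0.025], 0.5], [[0, 0, 0], [0, 0, -0.0375], 0.5], [[0, 0, 0], [0, 0, -0.0375], 0.5]]' | grep -E 'pos|contact'
python3 steer.py '[[[0, 0, 0], [0, 0, -0.0375], 0.5], [[0, 0, 0], [0, 0, -0.0375], 0.5], [[0, 0, 0], [0, 0, 0], 0.5], [[0, 0, 0], [0, 0, 0], 0.5]]' | grep -E 'clock|pos|contact'
python3 - <<'E'
from h import *
a=r.grab_frame("wrist")[:,:,::-1]; b=r.grab_frame("side")[150:310,225:410,::-1]
cv2.imwrite("pics/end.png",np.hstack([cv2.resize(a,(400,300)),cv2.resize(b,(347,300),interpolation=cv2.INTER_CUBIC)]))
E
```

```text
eef_pos: [545.9, 109.7, 115.8]
contact_force: [16.8, -7.0, 9.6]
eef_pos: [546.1, 109.4, 115.4]
contact_force: [2.4, 0.1, 21.1]
eef_pos: [541.7, 108.6, 208.7]
contact_force: [0.9, -1.2, -0.1]
clock: 8.62
eef_pos: [543.4, 109.0, 270.2]
contact_force: [-0.6, -1.3, -0.4]
```

View pics/end.png

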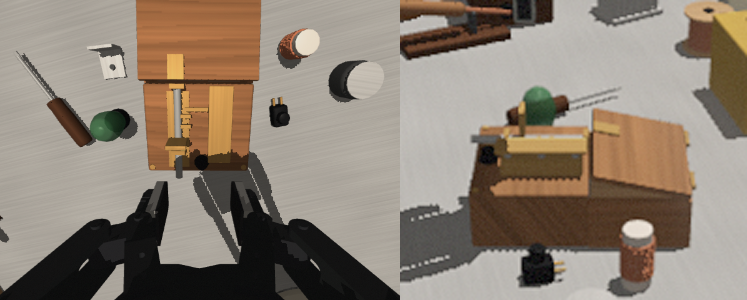

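The lid is ajar (side view, front edge raised near (593,110)). The bolt is drawn back past the front, with its end at (178,168), and the catch plate is up. The knob and the other loose things haven't moved. Handing in.

```bash
python3 -c "
from rig import r
print(r.sign_off())"
```

```text
the job is handed in; nothing more can be done
None
```

I handed the job in: the final pictures show the bolt drawn back, the catch plate up and the lid ajar, with the loose things where they were; the sign-off returned no verdict.

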